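Click the photometer's filter lever to the third filter and take the reading

TASK

With a fingertip, gently push the orange filter lever on the photometer's deck sideways out of its parked end position and count the clicks: stop when it has settled in the third click, never letting it run on into the fourth. Then press the blue read key right down and let it come back up. Just push, do not pinch or force the lever, and leave the cups, beaker and jar standing where they are.

Things in the scene. Friction and masses are not known exactly. Their poses are not given: they have to be found in the camera images.
- reader: Filter photometer, fixed: cream case, flat slate deck 220 (x) x 260 (y) mm, 85 mm above the bench. Origin: centre of its underside; x away from its front, y to its left, z up. A hump (top 109 mm up) fills the deck behind x = 57 mm. The lever's track runs along y at x = 10, from y = -40 (parked) to +40 mm; white ticks at x = -16 mm mark park and the five clicks. A cup stands near x = -65, y = 82.
- filter_lever (a joint): Lever travel in m towards the reader's +y. 0 = parked, as at the start; a click (detent) every 16 mm: third = 0.048, fifth = 0.080 (end stop). Leaving a detent takes up to 4 to 5 N, greatest 4 mm out; past 8 mm it jumps by itself into the next one. Let go, it stays in the nearest detent, within about 1 mm.
- lever_top (a point): Centre of the top face of the filter lever: an orange upright tab, 22 mm along the reader's x, 12 mm along its y (the sliding direction), top 32 mm and foot 2 mm above the deck. Moves with the lever; axes as the reader's. At least 40 mm of bare deck lies on either side of it in y.
- read_key (a joint): Travel of the read key in m: 0 = up, 0.006 = fully down (5 N); it springs back up when released. Counts as pressed beyond 0.0045.
- read_key_top (a point): Centre of the top face of the read key: round blue cap, 28 mm across, in a black collar 44 mm across. The cap's top stands 22 mm and the collar 12 mm above the deck; pressing is straight down. On the reader's deck at x = -70, y = -75 mm.
- cup_on_reader: white lidded sample cup, 39 mm across, 44 mm tall, 50 g; origin at the centre of its underside. A bystander: leave it standing. It stands on the reader's deck.
- cup_a: white lidded sample cup, 39 mm across, 44 mm tall, 50 g; origin at the centre of its underside. A bystander: leave it standing. On the bench at the left.
- cup_b: white lidded sample cup, 39 mm across, 44 mm tall, 50 g; origin at the centre of its underside. A bystander: leave it standing. On the bench at the back, in the middle.
- cup_c: white lidded sample cup, 39 mm across, 44 mm tall, 50 g; origin at the centre of its underside. A bystander: leave it standing. On the bench at the right.
- beaker: open glass beaker, 66 mm across, 70 mm tall, 120 g; origin at the centre of its underside. A bystander at the left.
- reagent: amber jar with a blue cap, 56 mm across, 120 mm tall, 250 g; origin at the centre of its underside. A bystander at the right.
- tube_rack: blue tube rack with glass tubes, 80 (x) x 200 (y) mm, tubes up to 90 mm tall, fixed to the bench; origin at the centre of its underside. Stands beside the reader, on its left or right. A bystander.

How it is judged:
By the outcome, as a careful person would: the job done as asked, in the order asked, and still so for the second after the job is handed in, with the robot touching nothing.
It also fails if it takes over 58 s, if anything falls off the work surface, if the arm or the gripper's body presses on something with over 40 N, if the wrist force passes 120 N, or if a joint passes its speed limit or range.

ROBOT

A 6-joint arm with a two-finger parallel gripper is mounted at the origin on the work surface. World frame = base frame: x ahead of the robot, y to its left, z up, the work surface at z = 0. Lengths are in m, angles in degrees, forces in N, time in s.
With the tool pointing down it reaches from about 0.275 to 0.85 m from the base axis. Payload 19 kg.
Tool frame: the origin (TCP) lies between the finger pads; the fingertips stand 8 mm ahead of it and the grasp point (between the pads) lies 11 mm behind it; z points along the fingers, y is the direction in which the jaws open and shut (so a half turn about z gives the same grasp; the last joint's range is limited). The gripper opens to 85 mm and grips with 20 to 120 N. Pads are 22 mm wide; open, the fingers measure 114 mm over their backs; the gripper's body (76 mm by 85 mm) begins 54 mm behind the grasp point. The pads swing forward as they close: fully open they stand 13 mm farther back than shut.
Start: joints at [-77.75, 8.623, 82.357, -0, 89.026, -7.678], TCP at [0.196, -0.541, 0.239] pointing down, gripper open.
Joint ranges: [-160.23, 160.23], [-39.13, 120.54], [6.94, 153.29], [-79.49, 259.48], [9.18, 160.14], [-161.06, 161.06]. Speed limits (degrees/s): [108.29, 108.29, 127.2, 172.46, 172.46, 172.46].

INTERFACE

Orientations are given as a 3x3 rotation matrix whose columns are the frame's x, y, z axes.
In Python, from plant import readout, vision, sign_off gives the robot as it stands.
- The arm moves only by the tool arm_command, never from a script. Its argument "increments" is one flat list of numbers, 7 for each row, row after row: the turn, a rotation vector about the tool's x, y, z in rad, then the shift along the tool's x, y, z in cm, then the opening in per cent of the stroke, from 0 (shut) to 100 (fully open). A call has 1 to 8 rows; each row is the pose to reach, as a shift and turn from the pose commanded when the call began, along the tool's axes at that moment; what a row does not reach only later rows make up. A row lasts 1/12 s, in which the tool goes at most 41.7 mm and 7.16 degrees, less where a joint would pass 70% of its speed; a pose out of reach is approached as far as the arm can. A call with a gripper value outside its range is refused whole. The fingers move at their own pace and stop on an object; "grip_force" is the grip in N (left out, the last holds). Time passes only in rows, so rows that repeat a pose let the fingers close. It gives the time, the measured TCP pose, the force and the opening at its end, in the units of the state.
- readout.state(): the state, without advancing time (a new reading comes with each control period).
- vision.capture(name): name is "scene" or "top" or "wrist"; returns (picture, depth): 420x560x3 uint8, red, green, blue; 420x560 float32, m along the optical axis (not along the pixel's ray), 0 where there is no reading.
- vision.get_calibration(name): a dict with "intrinsics" (3x3 intrinsics, pixels), "world_to_cam" (4x4, takes a point from world to camera coordinates). Camera axes: x right, y up, looking along -z (the intrinsics and any distortion apply to the point x, -y, -z); pixel columns grow to the right and rows downward; lengths in m; the calibration is good to about 2 mm. A picture is of the moment at which its call begins: read the wrist's pose just before it. get_calibration takes no time and is no camera call; for the wrist camera it gives the pose at the moment of the call.
- sign_off(): hands the job in, once; it reports no verdict.
The state is a dict: "time": time; "qpos": joint angles; "joint_velocities": joint speeds; "joint_torque": joint torques, N m; "ee_pos": TCP position; "ee_rot": TCP orientation; "ft_force": force on the tool from outside, world axes, zero at the start; "wrist_torque": the same for the moment, N m; "opening": finger opening in m.
Only numpy, scipy, OpenCV 4.12 (cv2) and the standard library are available. Lean on these libraries where they do the work, as an engineer would, in place of code of your own. Each camera call takes 0.05 s, during which the arm holds its last target.

## Working session

There is one attempt and no reset: what is moved stays moved. The work goes in short steps, Python scripts to look and compute and a tool call to move; the robot and the scene stay as the last step left them, time stands still between calls to the robot, and variables do not carry over. Pictures are saved under pics/ and viewed, and the job is handed in when it is done.

Besides the shell and the picture viewer there is one more tool, called after ">>>" by a JSON object that holds its "fn" and its "kwargs". arm_command: Moves the arm, as the interface text tells. Its arguments: {"type":"object","properties":{"increments":{"type":"array"},"grip_force":{"type":"number"}},"required":["increments"]}

```bash
mkdir -p pics; python3 - <<'E'
from plant import readout, vision
import cv2,numpy as np
s=readout.state()
for k,v in s.items(): print(k,np.round(v,4).tolist())
for n in ["scene","top"]:
    p,d=vision.capture(n); cv2.imwrite(f"pics/{n}1.png",p[:,:,::-1]); np.save(f"pics/{n}1.npy",d); np.save(f"pics/{n}1_rgb.npy",p)
    c=vision.get_calibration(n); print(n,{k:np.round(v,4).tolist() if not isinstance(v,str) else v for k,v in c.items()})
E
```

```text
time 0.0
qpos [-77.7484, 8.6496, 82.3907, 0.0009, 89.0248, -7.6761]
joint_velocities [-0.0413, 0.0113, -0.0394, -0.0856, -0.0873, -0.0449]
joint_torque [-0.001, -71.3058, -57.0869, -0.0004, 0.0091, 0.0]
ee_pos [0.1959, -0.5404, 0.2387]
ee_rot [[0.9401, 0.3408, -0.0002], [0.3408, -0.9401, 0.0011], [0.0002, -0.0011, -1.0]]
ft_force [0.2561, -0.7748, 0.8508]
wrist_torque [-0.011, 0.0016, 0.0412]
opening 0.0854
scene {'intrinsics': [[491.9985, 0.0, 281.8159], [0.0, 491.9985, 209.1884], [0.0, 0.0, 1.0]], 'world_to_cam': [[-0.6024, 0.798, 0.0177, 0.3484], [-0.5219, -0.4106, 0.7477, 0.2223], [0.604, 0.4412, 0.6638, -1.822], [0.0, 0.0, 0.0, 1.0]]}
top {'intrinsics': [[397.7525, 0.0, 276.8954], [0.0, 397.7525, 209.2047], [0.0, 0.0, 1.0]], 'world_to_cam': [[-0.0239, -0.9997, 0.001, -0.0048], [0.9905, -0.0236, 0.1355, -0.5764], [-0.1354, 0.0042, 0.9908, -1.0971], [0.0, 0.0, 0.0, 1.0]]}
```

View pics/scene1.png

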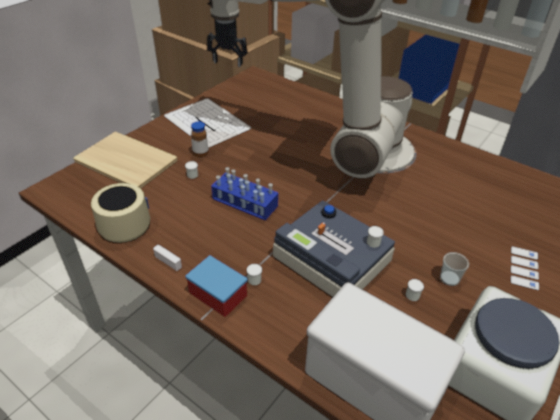

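View pics/top1.png

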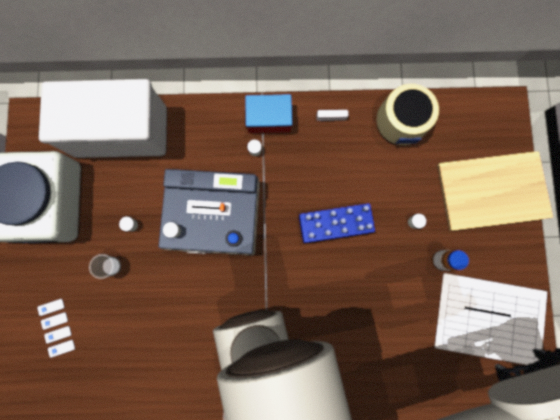

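The top view shows the reader around (210,212), the lever at about (222,208), the read key at (234,239) and a cup on the deck at (171,230). The rack is at (337,223). I'll enlarge it.

```bash
cat > h.py <<'E'
import numpy as np, cv2
from plant import vision, readout
def ray(c,u,v):
    K=np.array(c["intrinsics"]);T=np.array(c["world_to_cam"]);R=T[:3,:3];t=T[:3,3]
    d=np.array([(u-K[0,2])/K[0,0],-(v-K[1,2])/K[1,1],-1.]); return -R.T@t, R.T@d
def at_z(c,u,v,z):
    o,d=ray(c,u,v); return o+d*(z-o[2])/d[2]
def at_d(c,u,v,dep):
    o,d=ray(c,u,v); return o+d*dep
def proj(c,P):
    K=np.array(c["intrinsics"]);T=np.array(c["world_to_cam"]);p=T[:3,:3]@np.array(P)+T[:3,3]
    return K[0,0]*p[0]/-p[2]+K[0,2], K[1,1]*-p[1]/-p[2]+K[1,2]
E
python3 - <<'E'
import cv2
a=cv2.imread("pics/top1.png")[160:265,145:275]; cv2.imwrite("pics/top1c.png",cv2.resize(a,None,fx=5.5,fy=5.5,interpolation=cv2.INTER_CUBIC))
a=cv2.imread("pics/scene1.png")[190:300,265:405]; cv2.imwrite("pics/scene1c.png",cv2.resize(a,None,fx=5,fy=5,interpolation=cv2.INTER_CUBIC))
E
```

```text
(no output)
```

View pics/top1c.png

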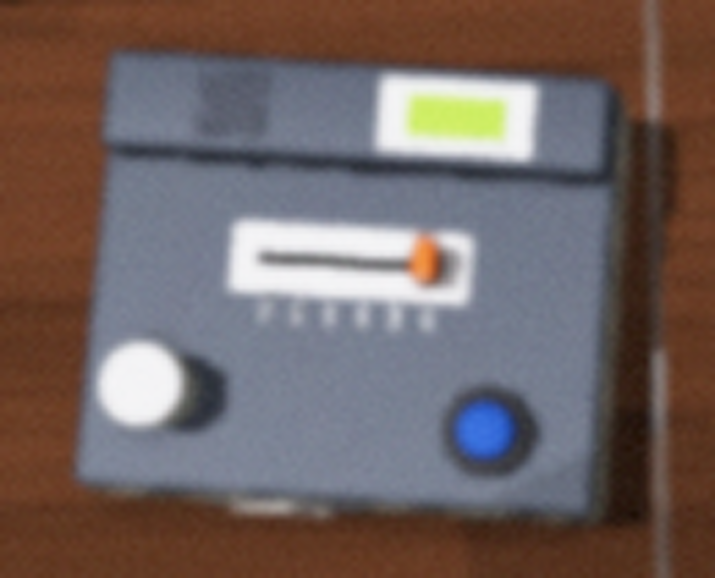

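View pics/scene1c.png

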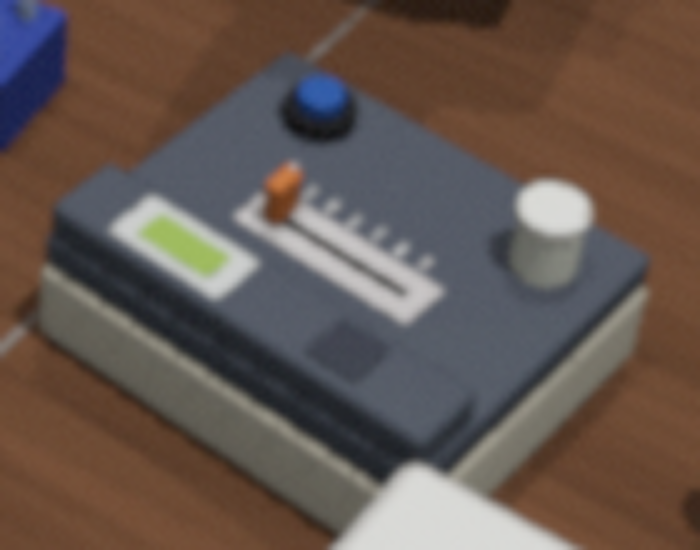

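```bash
python3 - <<'E'
from h import *
from scipy.optimize import least_squares
c=vision.get_calibration("top");cs=vision.get_calibration("scene")
f=lambda x,y:(145+(x+.5)/5.5-.5,160+(y+.5)/5.5-.5)
g=lambda x,y:(265+(x+.5)/5-.5,190+(y+.5)/5-.5)
obs=[('key',c,f(486,431),(-.07,-.075,.107)),('lev',c,f(424,256),(.01,-.04,.117)),('FL',c,f(78,488),(-.11,.13,.085)),('FR',c,f(603,520),(-.11,-.13,.085)),
('t0',c,f(428,320),(-.016,-.04,.085)),('t5',c,f(264,312),(-.016,.04,.085)),
('keyS',cs,g(322,95),(-.07,-.075,.107)),('levS',cs,g(285,177),(.01,-.04,.117)),('t5S',cs,g(427,262),(-.016,.04,.085)),('t1S',cs,g(312,192),(-.016,-.024,.085))]
def W(q,p):
    a=q[2];return np.array([q[0]+np.cos(a)*p[0]-np.sin(a)*p[1],q[1]+np.sin(a)*p[0]+np.cos(a)*p[1],p[2]])
def r(q,o=obs): return np.concatenate([np.array(proj(k,W(q,p)))-uv for _,k,uv,p in o])
for o in (obs[:6],obs[6:],obs):
    s=least_squares(r,[.55,.15,0],args=(o,),loss='soft_l1'); print(np.round(s.x,4),np.degrees(s.x[2]).round(2)); print([(n[0],x.round(1).tolist()) for n,x in zip(o,r(s.x,o).reshape(-1,2))])
q=s.x
print('lever',W(q,obs[1][3]),'key',W(q,obs[0][3]))
print('cup', at_z(c,*f(140,384),.129), W(q,(-.065,.082,.129)))
d=np.load('pics/top1.npy')
for n,k,uv,p in obs[:6]: print(n,at_d(k,*uv,d[int(round(uv[1])),int(round(uv[0]))]).round(4))
print('rack',at_z(c,337,223,.05))
E
```

```text
[ 0.5692  0.1689 -0.0756] -4.33
[('key', [0.3, -0.4]), ('lev', [0.1, 0.4]), ('FL', [-1.3, 0.6]), ('FR', [-0.7, -0.2]), ('t0', [0.3, -0.1]), ('t5', [0.9, -0.2])]
[ 0.5665  0.1693 -0.0755] -4.33
[('keyS', [-0.4, -1.2]), ('levS', [-0.3, -0.3]), ('t5S', [-0.4, 0.0]), ('t1S', [3.8, 3.0])]
[ 0.5686  0.1692 -0.0749] -4.29
[('key', [0.3, -0.2]), ('lev', [-0.0, 0.6]), ('FL', [-1.3, 0.8]), ('FR', [-0.8, -0.0]), ('t0', [0.2, 0.1]), ('t5', [0.8, 0.0]), ('keyS', [-0.8, -0.8]), ('levS', [-0.7, 0.1]), ('t5S', [-0.8, 0.5]), ('t1S', [3.4, 3.4])]
lever [0.57558371 0.12853897 0.117     ] key [0.49318898 0.09962343 0.107     ]
cup [0.51731851 0.26191035 0.129     ] [0.50992314 0.25580911 0.129     ]
key [0.4928 0.1007 0.1035]
lev [0.5771 0.1284 0.118 ]
FL [0.4746 0.3281 0.0009]
FR [0.4511 0.0503 0.0021]
t0 [0.5493 0.1304 0.0893]
t5 [0.5556 0.2123 0.086 ]
rack [ 0.53146297 -0.18681393  0.05      ]
```

The fit is consistent: reader at (0.569, 0.169), yaw -4.3°, with sub-pixel residuals apart from one tick I mislabelled. I'll shut the gripper and start the transit high.

>>> {"fn": "arm_command", "kwargs": {"increments": [0,0,0,0.8,-0.6,0,0,0,0,0,2.7,-2.2,0,0,0,0,0,5.4,-4.5,0,0,0,0,0,8.5,-7.0,0,0,0,0,0,11.6,-9.6,0,0,0,0,0,14.6,-12.1,0,0,0,0,0,17.7,-14.6,0,0,0,0,0,20.8,-17.2,0,0], "grip_force": 20}}

```text
time: 0.77
ee_pos: [0.3333, -0.3056, 0.2392]
ee_rot: [[0.94, 0.341, 0.0], [0.341, -0.94, 0.0], [0.0, -0.0, -1.0]]
ft_force: [1.6, -0.4, -0.6]
opening: 0.0001
```

>>> {"fn": "arm_command", "kwargs": {"increments": [0,0,-0.06,2.7,-2.2,0,0,0,0,-0.14,5.4,-4.5,0,0,0,0,-0.23,8.1,-6.7,0,0,0,0,-0.32,10.8,-8.9,0,0,0,0,-0.41,13.5,-11.2,0,0,0,0,-0.5,16.2,-13.4,0,0,0,0,-0.59,18.9,-15.6,0,0,0,0,-0.68,21.6,-17.9,0,0]}}

```text
time: 1.43
ee_pos: [0.4751, -0.0638, 0.2393]
ee_rot: [[0.513, 0.859, 0.0], [0.859, -0.513, 0.0], [0.0, 0.0, -1.0]]
ft_force: [0.2, -0.8, -0.4]
opening: 0.0004
```

```bash
cat >> h.py <<'E'
Q=(.5686,.1692,-.0749)
def W(p,q=Q):
    a=q[2];return np.array([q[0]+np.cos(a)*p[0]-np.sin(a)*p[1],q[1]+np.sin(a)*p[0]+np.cos(a)*p[1],p[2]])
def INV(P,q=Q):
    a=q[2];d=np.array(P)-[q[0],q[1],0];return np.array([np.cos(a)*d[0]+np.sin(a)*d[1],-np.sin(a)*d[0]+np.cos(a)*d[1],d[2]])
def go(p):
    s=readout.state();R=np.array(s['ee_rot']);P=np.array(s['ee_pos'])
    a=Q[2]; Rt=np.array([[-np.sin(a),np.cos(a),0],[np.cos(a),np.sin(a),0],[0,0,-1]])
    rv=cv2.Rodrigues(R.T@Rt)[0].ravel()
    print('t',s['time'],'reader-frame tcp mm',(INV(P)*1000).round(1),'shift cm',(R.T@(W(p)-P)*100).round(2),'turn',rv.round(3),'F',np.round(s['ft_force'],2))
E
python3 -c "
from h import *
go((.010,-.068,.22))"
```

```text
t 1.4333 reader-frame tcp mm [ -75.8 -239.3  239.3] shift cm [19.16  0.02  1.93] turn [ 0.    -0.    -0.463] F [ 0.22 -0.85 -0.43]
```

>>> {"fn": "arm_command", "kwargs": {"increments": [0,0,-0.08,3.0,0,0,0,0,0,-0.17,6.5,0,0,0,0,0,-0.25,10,0,0,0,0,0,-0.33,13.5,0,0.5,0,0,0,-0.4,16,0,1,0,0,0,-0.44,17.7,0,1.5,0,0,0,-0.45,18.6,0,1.9,0,0,0,-0.45,18.9,0,1.9,0]}}

```text
time: 2.1
ee_pos: [0.5723, 0.0971, 0.2191]
ee_rot: [[0.092, 0.996, -0.002], [0.996, -0.092, 0.0], [-0.0, -0.002, -1.0]]
ft_force: [-0.3, -0.4, -0.7]
opening: 0.0
```

>>> {"fn": "arm_command", "kwargs": {"increments": [0,0,0,0,0,0,0,0,0,0,0,0,0,0,0,0,0,0,0,0,0]}}

```text
time: 2.35
ee_pos: [0.5724, 0.0949, 0.2209]
ee_rot: [[0.095, 0.996, 0.001], [0.996, -0.095, -0.0], [0.0, 0.001, -1.0]]
ft_force: [-0.7, -0.5, 0.4]
opening: -0.0002
```

```bash
python3 -c "
from h import *
go((.010,-.068,.108))
c=vision.get_calibration('wrist')
p,d=vision.capture('wrist'); cv2.imwrite('pics/w1.png',p[:,:,::-1]); np.save('pics/w1.npy',d)
p,d=vision.capture('top'); cv2.imwrite('pics/top2.png',cv2.resize(p[150:270,130:290,::-1],None,fx=4.5,fy=4.5,interpolation=cv2.INTER_CUBIC))
for n,P in dict(lev=(.01,-.04,.117),key=(-.07,-.075,.107),t0=(-.016,-.04,.085),t5=(-.016,.04,.085)).items(): print(n,np.round(proj(c,W(P)),1))
"
```

```text
t 2.35 reader-frame tcp mm [  9.3 -73.8 220.9] shift cm [ 0.58  0.05 11.29] turn [ 0.001 -0.    -0.02 ] F [-0.7  -0.53  0.43]
lev [285.9 162.5]
key [179.9 209.3]
t0 [252.5 157.3]
t5 [247.6  46.2]
```

View pics/w1.png

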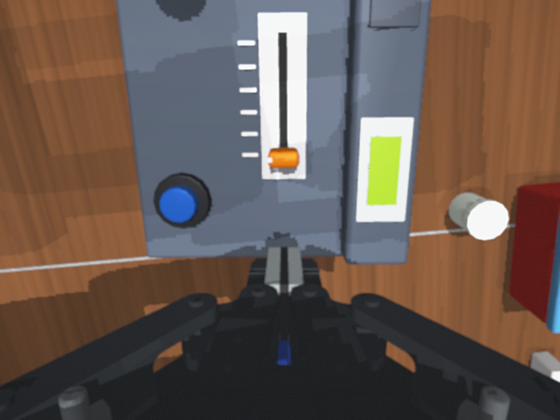

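View pics/top2.png

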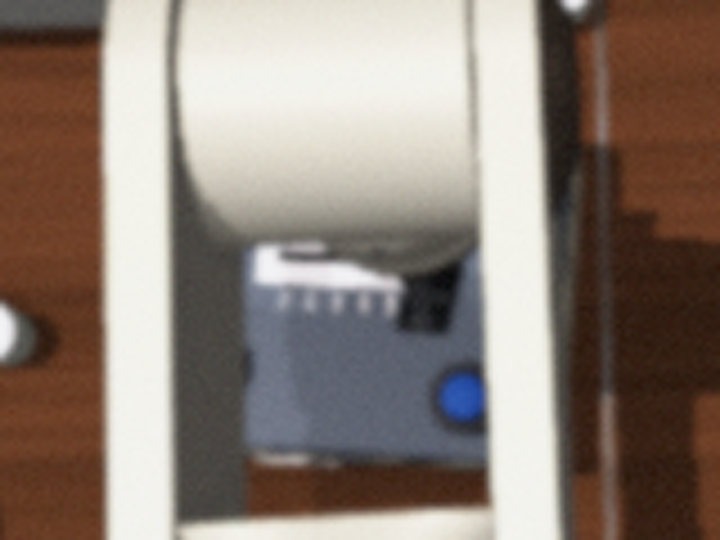

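The wrist view shows the lever at (284,158) and the key at (178,204). The ticks run from (250,155) to (246,43) and the shut fingertips are at (284,250). That is within 2–3 mm of the fit. I'll descend on the -y side of the lever.

>>> {"fn": "arm_command", "kwargs": {"increments": [0,0,-0.01,0,0,1.5,0,0,0,-0.02,0,0,4.5,0,0,0,-0.02,0,0,7.5,0,0,0,-0.02,0,0,9.5,0,0,0,-0.02,0,0,10.6,0,0,0,-0.02,0,0,11.0,0,0,0,-0.02,0,0,11.0,0,0,0,-0.02,0,0,11.0,0]}}

```text
time: 3.12
ee_pos: [0.5732, 0.0957, 0.1116]
ee_rot: [[0.073, 0.997, 0.002], [0.997, -0.073, 0.0], [0.0, 0.002, -1.0]]
ft_force: [0.3, 0.9, -0.5]
opening: -0.0001
```

```bash
cat > look.py <<'E'
import sys
from h import *
go((.010,-.057,.108))
c=vision.get_calibration('wrist')
p,d=vision.capture('wrist'); cv2.imwrite(f'pics/{sys.argv[1]}.png',p[:,:,::-1]); np.save(f'pics/{sys.argv[1]}.npy',d)
E
python3 look.py w2
```

```text
t 3.1167 reader-frame tcp mm [ 10.1 -73.  111.6] shift cm [ 1.6  -0.    0.36] turn [ 0.002 -0.     0.002] F [ 0.34  0.94 -0.53]
```

View pics/w2.png

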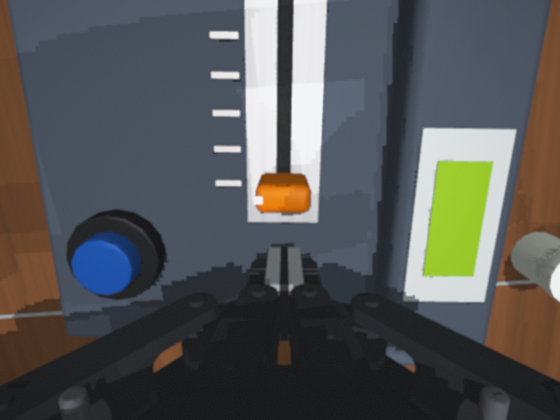

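>>> {"fn": "arm_command", "kwargs": {"increments": [0,0,0,0.3,0,0.3,0,0,0,0,0.7,0,0.3,0,0,0,0,1.0,0,0.3,0,0,0,0,1.2,0,0.3,0,0,0,0,1.3,0,0.3,0,0,0,0,1.3,0,0.3,0,0,0,0,1.3,0,0.3,0]}}

```text
time: 3.75
ee_pos: [0.5735, 0.1088, 0.1073]
ee_rot: [[0.073, 0.997, -0.0], [0.997, -0.073, 0.0], [0.0, -0.0, -1.0]]
ft_force: [0.1, -0.3, -0.2]
opening: -0.0
```

```bash
python3 look.py w3
```

```text
t 3.75 reader-frame tcp mm [  9.4 -59.9 107.3] shift cm [ 0.28  0.06 -0.07] turn [-0.    -0.     0.002] F [ 0.1  -0.29 -0.23]
```

View pics/w3.png

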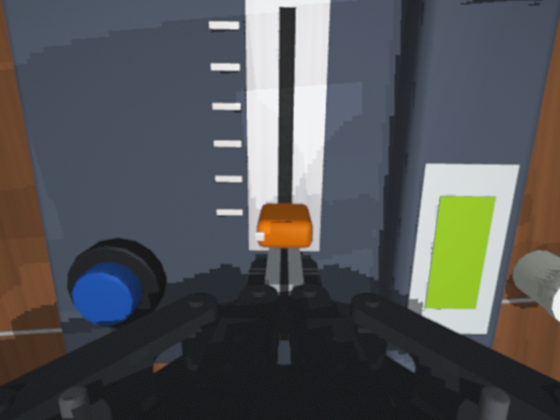

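The fingertip is now just short of the lever, with rows 203–247 showing the lever and all six ticks visible. I'll advance slowly to contact.

>>> {"fn": "arm_command", "kwargs": {"increments": [0,0,0,0.1,0,0,0,0,0,0,0.1,0,0,0,0,0,0,0.2,0,0,0,0,0,0,0.2,0,0,0,0,0,0,0.2,0,0,0]}}

```text
time: 4.22
ee_pos: [0.5737, 0.1107, 0.1073]
ee_rot: [[0.073, 0.997, -0.0], [0.997, -0.073, 0.0], [0.0, -0.0, -1.0]]
ft_force: [0.1, -0.9, 0.1]
opening: 0.0003
```

>>> {"fn": "arm_command", "kwargs": {"increments": [0,0,0,0.1,0,0,0,0,0,0,0.1,0,0,0,0,0,0,0.2,0,0,0,0,0,0,0.2,0,0,0,0,0,0,0.2,0,0,0]}}

```text
time: 4.63
ee_pos: [0.5738, 0.1128, 0.1073]
ee_rot: [[0.073, 0.997, -0.0], [0.997, -0.073, 0.0], [0.0, -0.0, -1.0]]
ft_force: [-0.3, 0.1, -0.0]
opening: -0.0001
```

>>> {"fn": "arm_command", "kwargs": {"increments": [0,0,0,0.1,0,0,0,0,0,0,0.1,0,0,0,0,0,0,0.2,0,0,0,0,0,0,0.2,0,0,0,0,0,0,0.2,0,0,0]}}

```text
time: 5.05
ee_pos: [0.574, 0.1147, 0.1073]
ee_rot: [[0.073, 0.997, -0.0], [0.997, -0.073, -0.0], [-0.0, -0.0, -1.0]]
ft_force: [1.4, -2.5, -0.0]
opening: -0.0004
```

>>> {"fn": "arm_command", "kwargs": {"increments": [0,0,0,0.1,0,0,0,0,0,0,0.1,0,0,0,0,0,0,0.2,0,0,0,0,0,0,0.2,0,0,0,0,0,0,0.2,0,0,0]}}

```text
time: 5.47
ee_pos: [0.5742, 0.1167, 0.1074]
ee_rot: [[0.073, 0.997, 0.0], [0.997, -0.073, 0.0], [0.0, 0.0, -1.0]]
ft_force: [0.3, -4.3, 1.0]
opening: 0.0003
```

>>> {"fn": "arm_command", "kwargs": {"increments": [0,0,0,0.1,0,0,0,0,0,0,0.1,0,0,0,0,0,0,0.2,0,0,0,0,0,0,0.2,0,0,0,0,0,0,0.2,0,0,0]}}

```text
time: 5.88
ee_pos: [0.5743, 0.1189, 0.1073]
ee_rot: [[0.073, 0.997, 0.0], [0.997, -0.073, 0.0], [0.0, 0.0, -1.0]]
ft_force: [0.8, -2.7, 0.2]
opening: -0.0002
```

>>> {"fn": "arm_command", "kwargs": {"increments": [0,0,0,0.1,0,0,0,0,0,0,0.1,0,0,0,0,0,0,0.2,0,0,0,0,0,0,0.2,0,0,0,0,0,0,0.2,0,0,0]}}

```text
time: 6.3
ee_pos: [0.5743, 0.121, 0.1073]
ee_rot: [[0.073, 0.997, -0.0], [0.997, -0.073, 0.0], [0.0, -0.0, -1.0]]
ft_force: [0.0, -0.6, -0.4]
opening: -0.0003
```

```bash
python3 look.py w4
```

```text
t 6.3 reader-frame tcp mm [  9.3 -47.6 107.3] shift cm [-0.94  0.07 -0.07] turn [-0.    -0.     0.002] F [ 0.04 -0.61 -0.38]
```

View pics/w4.png

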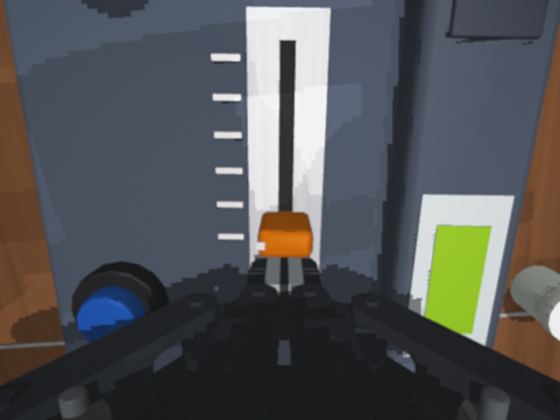

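Forces peaked at 4.3 N near y=0.117, about 4 mm out, and have now dropped. So contact (travel 0) was at TCP y≈0.1127. I'll continue to about 12 mm of travel and check that it is in click 1.

>>> {"fn": "arm_command", "kwargs": {"increments": [0,0,0,0.1,0,0,0,0,0,0,0.2,0,0,0,0,0,0,0.3,0,0,0,0,0,0,0.4,0,0,0,0,0,0,0.4,0,0,0,0,0,0,0.4,0,0,0]}}

```text
time: 6.85
ee_pos: [0.5747, 0.1248, 0.1073]
ee_rot: [[0.073, 0.997, -0.0], [0.997, -0.073, 0.0], [0.0, -0.0, -1.0]]
ft_force: [0.3, -0.5, 0.2]
opening: -0.0003
```

```bash
python3 look.py w5
```

```text
t 6.85 reader-frame tcp mm [  9.4 -43.8 107.3] shift cm [-1.32  0.06 -0.07] turn [-0.    -0.     0.002] F [ 0.34 -0.5   0.2 ]
```

View pics/w5.png

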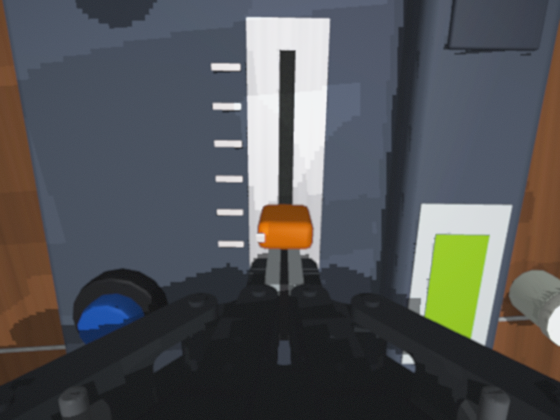

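The lever sits beside tick 1 (row 212) exactly as it sat beside the park tick in w3, so it is in click 1. Next is click 2.

>>> {"fn": "arm_command", "kwargs": {"increments": [0,0,0,0.15,0,0,0,0,0,0,0.3,0,0,0,0,0,0,0.45,0,0,0,0,0,0,0.6,0,0,0,0,0,0,0.7,0,0,0,0,0,0,0.8,0,0,0,0,0,0,0.9,0,0,0,0,0,0,1.0,0,0,0]}}

```text
time: 7.57
ee_pos: [0.5755, 0.1346, 0.1074]
ee_rot: [[0.073, 0.997, 0.0], [0.997, -0.073, -0.0], [-0.0, 0.0, -1.0]]
ft_force: [0.7, -4.0, 0.3]
opening: 0.0004
```

>>> {"fn": "arm_command", "kwargs": {"increments": [0,0,0,0.1,0,0,0,0,0,0,0.2,0,0,0,0,0,0,0.3,0,0,0,0,0,0,0.4,0,0,0,0,0,0,0.5,0,0,0,0,0,0,0.6,0,0,0,0,0,0,0.6,0,0,0,0,0,0,0.6,0,0,0]}}

```text
time: 8.23
ee_pos: [0.5759, 0.1408, 0.1073]
ee_rot: [[0.073, 0.997, -0.0], [0.997, -0.073, 0.0], [0.0, -0.0, -1.0]]
ft_force: [-0.2, -0.6, -0.4]
opening: 0.0004
```

```bash
python3 look.py w6
```

```text
t 8.2333 reader-frame tcp mm [  9.4 -27.8 107.3] shift cm [-2.92  0.06 -0.07] turn [-0.    -0.     0.002] F [-0.23 -0.56 -0.41]
```

View pics/w6.png

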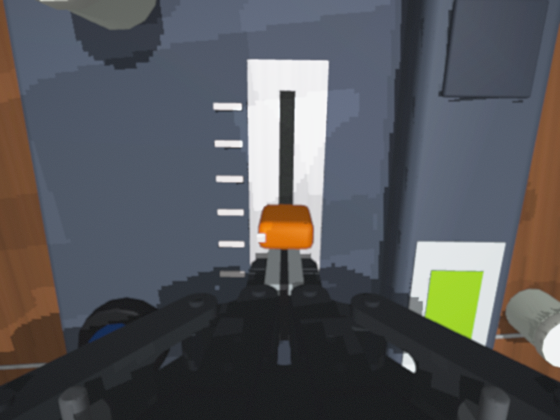

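The lever is at rows 204–248. It is beside tick 2 at row 212, with tick 1 at 244 and park at 274, so it is in click 2. The third push is the same.

>>> {"fn": "arm_command", "kwargs": {"increments": [0,0,0,0.15,0,0,0,0,0,0,0.3,0,0,0,0,0,0,0.45,0,0,0,0,0,0,0.6,0,0,0,0,0,0,0.7,0,0,0,0,0,0,0.8,0,0,0,0,0,0,0.9,0,0,0,0,0,0,1.0,0,0,0]}}

```text
time: 8.95
ee_pos: [0.5767, 0.1506, 0.1074]
ee_rot: [[0.073, 0.997, 0.0], [0.997, -0.073, -0.0], [-0.0, 0.0, -1.0]]
ft_force: [0.3, -4.1, 1.4]
opening: 0.0001
```

>>> {"fn": "arm_command", "kwargs": {"increments": [0,0,0,0.1,0,0,0,0,0,0,0.2,0,0,0,0,0,0,0.3,0,0,0,0,0,0,0.4,0,0,0,0,0,0,0.5,0,0,0,0,0,0,0.6,0,0,0,0,0,0,0.6,0,0,0,0,0,0,0.6,0,0,0]}}

```text
time: 9.62
ee_pos: [0.577, 0.1567, 0.1073]
ee_rot: [[0.073, 0.997, -0.0], [0.997, -0.073, 0.0], [0.0, -0.0, -1.0]]
ft_force: [-0.3, 0.8, 0.6]
opening: 0.0001
```

```bash
python3 look.py w7
```

```text
t 9.6167 reader-frame tcp mm [  9.3 -11.8 107.3] shift cm [-4.52  0.06 -0.07] turn [-0.    -0.     0.002] F [-0.26  0.8   0.59]
```

View pics/w7.png

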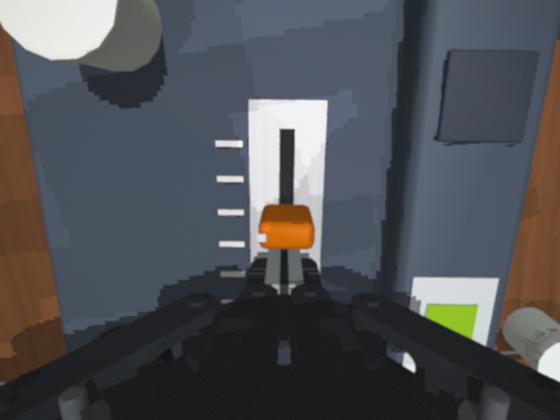

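Tick 3 is at row 212 beside the lever, with ticks 4 and 5 ahead at 179 and 144, so it is in the third click. I'll back off, rise and move over the key.

>>> {"fn": "arm_command", "kwargs": {"increments": [0,0,0,-0.5,0,0,0,0,0,0,-1.5,0,0,0,0,0,0,-2.2,0,0,0,0,0,0,-2.5,0,-1.5,0,0,0,0,-2.7,0,-4,0,0,0,0,-2.9,-1.5,-5,0,0,0,0,-3.5,-3.5,-5,0,0,0,0,-4.5,-5.5,-5,0]}}

```text
time: 10.33
ee_pos: [0.5185, 0.1151, 0.1579]
ee_rot: [[0.073, 0.997, 0.001], [0.997, -0.073, 0.0], [0.0, 0.001, -1.0]]
ft_force: [0.2, 0.1, 0.4]
opening: 0.0001
```

>>> {"fn": "arm_command", "kwargs": {"increments": [0,0,0,-0.8,-1,0,0,0,0,0,-1.5,-2,0,0,0,0,0,-1.7,-2.4,0,0,0,0,0,-1.7,-2.4,0,0,0,0,0,-1.7,-2.4,0,0]}}

```text
time: 10.75
ee_pos: [0.4941, 0.1003, 0.1576]
ee_rot: [[0.074, 0.997, 0.001], [0.997, -0.074, 0.0], [0.0, 0.001, -1.0]]
ft_force: [-0.9, 0.4, -0.1]
opening: 0.0
```

```bash
python3 look.py w8; python3 -c "
from h import *
go((-.07,-.0745,.107))
c=vision.get_calibration('wrist')
for n,P in dict(lev0=(.01,-.04,.117),lev3=(.01,.008,.117),key=(-.07,-.075,.107),t0=(-.016,-.04,.085),t5=(-.016,.04,.085),t3=(-.016,.008,.085)).items(): print(n,np.round(proj(c,W(P)),1))
"
```

```text
t 10.75 reader-frame tcp mm [-69.1 -74.3 157.6] shift cm [1.72 7.91 4.96] turn [ 0.001 -0.     0.001] F [-0.88  0.35 -0.09]
t 10.8 reader-frame tcp mm [-69.  -74.1 157.4] shift cm [-0.04 -0.1   5.04] turn [ 0.    -0.     0.002] F [ 0.77 -0.05  1.19]
lev0 [440.1 179.9]
lev3 [452.3  81.1]
key [284.6 236.7]
t0 [373.9 169.7]
t5 [384.4  23.6]
t3 [380.   85.8]
```

View pics/w8.png

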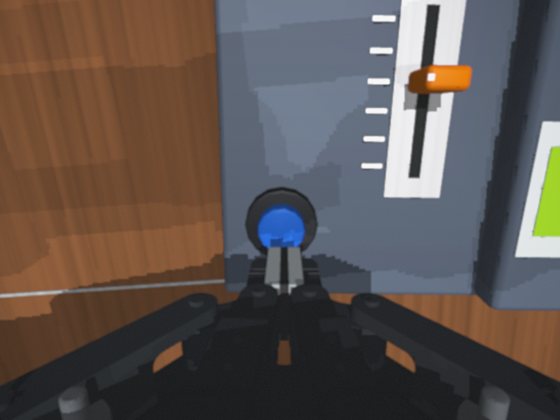

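The lever stays beside the third tick (row 81). The key cap is centred near (282,229), about 2–3 mm further +y than the prediction, so I'll correct for that and descend.

>>> {"fn": "arm_command", "kwargs": {"increments": [0,0,0,0.2,-0.1,0.8,0,0,0,0,0.2,-0.1,2,0,0,0,0,0.2,-0.1,3.0,0,0,0,0,0.2,-0.1,3.7,0,0,0,0,0.2,-0.1,4.0,0,0,0,0,0.2,-0.1,4.0,0,0,0,0,0.2,-0.1,4.0,0]}}

```text
time: 11.38
ee_pos: [0.4929, 0.1026, 0.1173]
ee_rot: [[0.073, 0.997, -0.0], [0.997, -0.073, 0.0], [0.0, -0.0, -1.0]]
ft_force: [0.4, -1.1, -0.6]
opening: -0.0
```

>>> {"fn": "arm_command", "kwargs": {"increments": [0,0,0,0,0,0.1,0,0,0,0,0,0,0.2,0,0,0,0,0,0,0.3,0,0,0,0,0,0,0.3,0,0,0,0,0,0,0.3,0]}}

```text
time: 11.8
ee_pos: [0.4931, 0.1026, 0.1146]
ee_rot: [[0.073, 0.997, 0.001], [0.997, -0.073, 0.0], [0.0, 0.001, -1.0]]
ft_force: [1.3, -0.8, 1.8]
opening: 0.0003
```

>>> {"fn": "arm_command", "kwargs": {"increments": [0,0,0,0,0,0.1,0,0,0,0,0,0,0.2,0,0,0,0,0,0,0.3,0,0,0,0,0,0,0.3,0,0,0,0,0,0,0.3,0]}}

```text
time: 12.22
ee_pos: [0.493, 0.1026, 0.1114]
ee_rot: [[0.073, 0.997, 0.0], [0.997, -0.073, 0.0], [0.0, 0.0, -1.0]]
ft_force: [1.7, 0.4, 2.6]
opening: -0.0
```

>>> {"fn": "arm_command", "kwargs": {"increments": [0,0,0,0,0,0.1,0,0,0,0,0,0,0.15,0,0,0,0,0,0,0.15,0,0,0,0,0,0,0.15,0]}}

```text
time: 12.55
ee_pos: [0.493, 0.1026, 0.1099]
ee_rot: [[0.073, 0.997, 0.0], [0.997, -0.073, 0.0], [0.0, 0.0, -1.0]]
ft_force: [2.1, 0.4, 4.4]
opening: -0.0002
```

>>> {"fn": "arm_command", "kwargs": {"increments": [0,0,0,0,0,0.05,0,0,0,0,0,0,0.1,0,0,0,0,0,0,0.1,0,0,0,0,0,0,0.1,0]}}

```text
time: 12.88
ee_pos: [0.493, 0.1026, 0.109]
ee_rot: [[0.073, 0.997, 0.0], [0.997, -0.073, 0.0], [0.0, 0.0, -1.0]]
ft_force: [2.0, -0.7, 6.8]
opening: 0.0001
```

>>> {"fn": "arm_command", "kwargs": {"increments": [0,0,0,0,0,0.04,0,0,0,0,0,0,0.07,0,0,0,0,0,0,0.07,0,0,0,0,0,0,0.07,0]}}

```text
time: 13.22
ee_pos: [0.4931, 0.1026, 0.1088]
ee_rot: [[0.073, 0.997, 0.001], [0.997, -0.073, 0.0], [0.0, 0.001, -1.0]]
ft_force: [-1.3, -1.3, 14.0]
opening: 0.0002
```

At z=0.1088 the key is on its hard stop: the force rose from 6.8 to 14 N over 0.2 mm. That matches 6 mm of travel. I'll release it and rise.

>>> {"fn": "arm_command", "kwargs": {"increments": [0,0,0,0,0,-0.3,0,0,0,0,0,0,-0.8,0,0,0,0,0,0,-2,0,0,0,0,0,0,-4,0,0,0,0,0,0,-6,0,0,0,0,0,0,-8,0,0,0,0,-1,0,-9,0,0,0,0,-2,0,-9.5,0]}}

```text
time: 13.88
ee_pos: [0.4914, 0.0822, 0.2042]
ee_rot: [[0.072, 0.997, 0.001], [0.997, -0.072, 0.0], [0.0, 0.001, -1.0]]
ft_force: [-0.9, -0.6, -0.1]
opening: 0.0003
```

>>> {"fn": "arm_command", "kwargs": {"increments": [0,0,0,-2,0,0,0,0,0,0,-4,0,0,0,0,0,0,-5,0,0,0,0,0,0,-5,0,0,0,0,0,0,-5,0,0,0,0,0,0,-5,0,0,0]}}

```text
time: 14.38
ee_pos: [0.4877, 0.0331, 0.2027]
ee_rot: [[0.073, 0.997, -0.001], [0.997, -0.073, 0.0], [0.0, -0.001, -1.0]]
ft_force: [-0.0, -0.0, -0.0]
opening: 0.0003
```

```bash
python3 look.py w9; python3 -c "
from h import *
p,d=vision.capture('scene'); cv2.imwrite('pics/scene9.png',p[:,:,::-1])
c=vision.get_calibration('wrist');d=np.load('pics/w9.npy')
print(readout.state()['joint_velocities'])
for n,P in dict(key=(-.07,-.073,.107),lev3=(.01,.009,.117)).items():
  u,v=proj(c,W(P)); print(n,u,v,INV(at_d(c,u,v,d[int(v),int(u)])))"
```

```text
t 14.3833 reader-frame tcp mm [ -70.5 -141.8  202.7] shift cm [8.46 8.07 9.47] turn [-0.001 -0.     0.002] F [-0.03 -0.05 -0.01]
[ 0.11896626 -0.07613427 -0.14879595 -0.03935631  0.00803553 -0.15605798]
key 287.1938196040765 110.59277144407109 [-0.0700005  -0.07300016  0.10705699]
lev3 432.87782337581166 -42.90681523067235 [-0.03601523 -0.03736054  0.24060734]
```

View pics/w9.png

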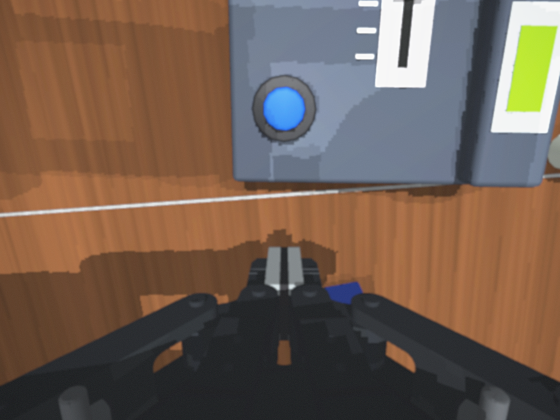

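View pics/scene9.png

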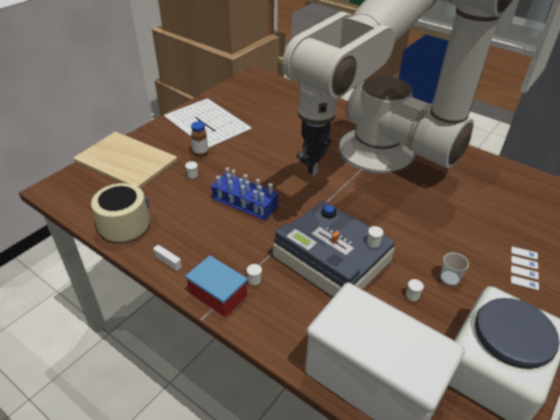

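The key cap is back up at 0.107 m. In the scene view the cups, beaker, jar and rack are at the same pixels as before. I'll do a final lever check and then hand in.

```bash
python3 -c "
from h import *
c=vision.get_calibration('scene')
for k in range(6): print(k,np.round(proj(c,W((.01,-.04+.016*k,.117))),1))
for n in ['scene1','scene9']:
  a=cv2.imread(f'pics/{n}.png')[200:270,290:370]; h=cv2.cvtColor(a,cv2.COLOR_BGR2HSV); m=cv2.inRange(h,(5,140,90),(18,255,255)); ys,xs=np.nonzero(m); print(n,len(xs),xs.mean()+290,ys.mean()+200)
a=cv2.imread('pics/scene1.png').astype(int);b=cv2.imread('pics/scene9.png').astype(int)
D=abs(a-b).max(2)
for n,(u,v) in dict(cupR=(375,237),a=(414,290),bk=(454,270),b=(254,274),c=(191,170),jar=(199,138)).items(): print(n,D[v-12:v+12,u-12:u+12].mean().round(1))
"
```

```text
0 [320.9 225.1]
1 [325.5 227.9]
2 [330.3 230.6]
3 [335.  233.4]
4 [339.9 236.3]
5 [344.8 239.2]
scene1 68 327.0735294117647 219.7058823529412
scene9 67 340.7313432835821 226.92537313432837
cupR 1.5
a 1.3
bk 1.2
b 1.3
c 1.4
jar 3.7
```

```bash
python3 -c "
from plant import sign_off
print(sign_off())"
```

```text
the job is handed in; nothing more can be done
None
```

I pushed the lever with the closed fingertips one click at a time and stopped in the third click. I then pressed the read key down to its stop and let it come back up. The job is handed in, at about 14.5 s on the robot's clock; no verdict was reported.

- **Lever:** In the wrist pictures it lined up with the first, second and third ticks in turn, and it was still at the third tick after I backed off. The highest lever force I read was about 4.3 N. A last check in the scene camera gave a shift of about 13.7 by 7.2 pixels against 14.1 by 8.3 expected for three clicks; a fourth would be about 19 by 11. That orange mask may have picked up some other pixels, so I take it as rough agreement.
- **Read key:** The force rose to 14 N at the stop, at the height expected for 6 mm of travel. After release the cap's top measured 0.107 m again, its height when up.
- **Bystanders:** The cups and beaker look the same before and after in the scene camera. The jar's patch changed slightly more than the others (3.7 against about 1.4 grey levels). It looks unmoved in the picture and the arm never worked near it, so I put that down to lighting or shadow, but I did not check further.
- **Disagreement:** The wrist camera put the reader about 2–3 mm further along +y than the first fit from the top and scene cameras. I found the lever by contact force and shifted the key press 2 mm to allow for it.

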